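# Load a resin mould in the spring press and tension it to the mark

### The arm

A 6-joint arm with a two-finger parallel gripper is mounted at the origin on the work surface. World frame = base frame: x ahead of the robot, y to its left, z up, the work surface at z = 0. Lengths are in mm, angles in rad, forces in N, time in s.
With the tool pointing down it reaches from about 275 to 1000 mm from the base axis. Payload 8.4 kg.
Tool frame: the origin (TCP) lies midway between the tips of the shut fingers; the grasp point (between the pads) lies 19 mm behind it; y points along the fingers, z is the direction in which the jaws open and shut, and the axes are right-handed (so a half turn about y gives the same grasp; the last joint's range is limited). The gripper opens to 85 mm and grips with 20 to 120 N. Pads are 22 mm wide; open, the fingers measure 114 mm over their backs; the gripper's body (76 mm by 85 mm) begins 54 mm behind the grasp point. The pads swing forward as they close: fully open they stand 13 mm farther back than shut.
Start: joints at [-1.232, 0.353, 1.633, -0, 1.155, -0.002], TCP at [208.899, -589.058, 231.281] pointing down, gripper open.
Joint ranges: [-2.63, 2.63], [-0.92, 2.1], [0.06, 2.66], [-1.3, 4.44], [0, 2.69], [-3.02, 3.02]. Speed limits (rad/s): [2.22, 2.22, 2.79, 3.14, 3.14, 3.14].

### API

Orientations are given as [roll, pitch, yaw] about the fixed x, y, z axes, in that order (R = Rz(yaw) Ry(pitch) Rx(roll)).
In Python, from rig import r gives the robot as it stands. The module is installed in compiled form; this text tells all that it offers.
- The arm moves only by the tool apply_moves, never from a script. Its argument "plan" is text: rows parted by semicolons, each of 7 numbers parted by spaces: the shift along the tool's x, y, z in cm, then the turn, a rotation vector about the tool's x, y, z in degrees, then the closure, from 0 (fully open) to 1 (shut). A call has 1 to 20 rows; each row shifts and turns the pose as measured when the row begins, along the tool's axes as they then stand; what a row does not reach is not made up. A row lasts 1/10 s, in which the tool goes at most 50 mm and 8.59 degrees, less where a joint would pass 70% of its speed; a pose out of reach is approached as far as the arm can. A call is refused whole if a number of a shift passes 5 or a number of a turn 8.59, either way. A call with a gripper value outside its range is refused whole. The fingers move at their own pace and stop on an object; "squeeze" is the grip in N (left out, the last holds). Time passes only in rows, so rows that do not move let the fingers close. It gives the time, the measured TCP pose, the force and the opening at its end, in the units of the state.
- r.sense(): the state, without advancing time (a new reading comes with each control period).
- r.grab_frame(name): name is "side" or "top" or "wrist"; returns the picture (420x560x3 uint8, blue, green, red); there is no depth.
- r.get_calibration(name): a dict with "vertical_fov" (degrees; the focal length in pixels is half the picture's height over the tangent of half this angle, whatever the lens; pixels are square), "cx", "cy" (the principal point, pixels), "D" ([k1, k2, p1, p2, k3] as OpenCV has them; the pictures are not rectified), "R" (3x3) and "t" (3): a world point X has camera coordinates R X + t; the wrist camera has in their place "hand_eye" (4x4, takes a point from camera to tool coordinates, whose origin is the TCP and whose axes are the tool frame's). Camera axes: x right, y down, z forward; pixel columns grow to the right and rows downward; lengths in mm; the calibration is good to about 2 mm. A picture is of the moment at which its call begins: read the wrist's pose just before it. get_calibration takes no time and is no camera call.
- r.sign_off(): hands the job in, once; it reports no verdict.
The state is a dict: "clock": time; "qpos": joint angles; "qvel": joint speeds; "joint_efforts": joint torques, N m; "eef_pos": TCP position; "tcp_rot": TCP orientation; "contact_force": force on the tool from outside, world axes, zero at the start; "wrist_torque": the same for the moment, N m; "opening": opening from 0.0 (shut) to 1.0 (fully open).
Only numpy, scipy, OpenCV 4.12 (cv2) and the standard library are available. Lean on these libraries where they do the work, as an engineer would, in place of code of your own. Each camera call takes 0.05 s, during which the arm holds its last target. There are 200 camera calls.

### The job

Slide the brass mould by its orange fin fully home under the press screw, and press it against the blue stop for a moment with about 12 N: firmly, but without ramming it. Then turn the knob clockwise, as seen from above, until the black gauge needle lines up with the red mark, without running well past it. Let go, and leave the other things on the bench where they are.

Things in the scene. Friction and masses are not known exactly. Their poses are not given: they have to be found in the camera images.
- press: Cream spring press fixed to the bench. Origin: on the bench, straight below the screw axis; x runs along the bed from the loading end to the stop, z up. Base 210 x 136 mm (x from -140 to +70 mm), 34 mm high, with a sprung bed on it, a bridge with a knob over the bed, and a round gauge at its +y side.
- bed_front (a point): Middle of the loading end of the bed, on its sliding surface, 55 mm above the bench. Bed: steel channel, 154 mm long, 72 mm wide, guides 10 mm high and 60 mm apart. It floats on springs and sinks straight down by up to 11 mm: the first 9 to 11 N of push do not move it, then 1.6 N per mm.
- bridge_top (a point): Middle of the top of the aluminium bridge, on the screw axis, 145 mm above the bench. Bridge: 34 mm along x, 140 mm along y, 20 mm thick, on two 16 mm posts at y = -56 and +56 mm. Axes are those of the press.
- gauge_centre (a point): Centre of the gauge face, at the needle's pivot (x = 0, y = +135 mm, z = 69 mm from the press origin). Gauge: white face in a cream round housing 110 mm across, about 70 mm high. Axes are those of the press.
- knob_grip (a point): Fixed point on the upright axis of the dark blue knob, a good height to grip. Knob: round, 40 mm diameter, from 20 mm below to 10 mm above this point; the bridge top is 33 mm below. Clockwise from above lowers a brass foot 4 mm per rad. The foot starts 2 to 5 mm above a mould that is home, unknown, so turning moves nothing at first. It takes 0.15 to 0.25 N m and stays where left.
- mould: Loose brass mould, 60 x 56 x 34 mm (x, y, z), about 0.4 kg, in the bed channel with 2 mm play each side. Origin: centre of its underside; x points to the stop. An orange tongue runs from it towards -x and carries an upright orange fin: 24 mm (x) by 12 mm (y), centred at x = -80 mm, y = 0, from z = 20 to 50 mm. It starts 45 to 70 mm short of home.
- home (a point): Point on the bed surface on the screw axis (moves down with the bed). The mould is home when its origin is here, its far face then touches the stop. Axes are those of the press.
- stop: Dark blue cross bar at the far end of the bed, against which the mould comes to rest. Origin as that of the press (bench level under the screw axis); its near face is at x = +30 mm, it stands 34 mm above the bed surface. The mould counts as seated when pressed on it with 4 to 22 N; over 22 N is ramming. Bed friction takes 2 to 6 N of what the hand pushes.
- needle_tip (a point): Tip of the black needle, 42 mm from the gauge's centre. x points outward along the needle. It rests 2.4 rad anticlockwise from the press's x axis and turns clockwise (seen from above) by 0.16 rad per mm that the bed sinks, so by about 0.64 rad per rad of the knob once the foot bears on the mould.
- mark_tip (a point): Point on the red mark, 42 mm from the gauge's centre, 2 mm below the needle's level. x points outward, y along the dial: the needle's tip has positive y in this frame while short of the mark, 0 on it, negative past it. The mark lies 0.65 to 1.25 rad clockwise of the resting needle, different each time.
- amber_jar: Amber jar, 48 mm diameter, 75 mm high, near the press; leave alone. Origin: centre of the underside.
- wax_knife: Small spatula lying beside the press; leave alone.
- plaster_model: White horseshoe dental model, about 60 mm, 30 mm high; leave alone. Origin: underside.
- mixing_bowl: Green bowl, 110 mm diameter, 60 mm high; leave alone. Origin: centre of the underside.
- white_bottle: White bottle with a blue cap, 60 mm diameter, 140 mm high; leave alone. Origin: centre of the underside.
- cup: White cup, 72 mm diameter, 80 mm high; leave alone. Origin: centre of the underside.
- brush: Brush lying on the bench; leave alone.
There are look-alikes about, which are no part of the job. Of the things like the mould, leave any that is green or pink; of the rest the larger one is meant.

How it is judged (in metres and radians):
On the way:
1. the mould is home (within 2.5 mm) and pressed against the stop with at least 4 N, before the screw tightens on it (needle tip still within 15 mm of its rest) (x of mould in the frame of home between -0.0025 and 0.003 m and y of mould in the frame of home between -0.004 and 0.004 m and distance of needle_tip from where it was at the start of the episode below 0.015 m and contact force between mould and stop above 4 N), for 0.2 s.
At the end, for the whole second after the job is handed in: The needle's tip is within 4.5 mm (along the dial) of the red mark, and the mould is still home: within 2.5 mm of the stop and 4 mm of the middle of the bed, at rest (x of mould in the frame of home between -0.0025 and 0.003 m and y of mould in the frame of home between -0.004 and 0.004 m and y of needle_tip in the frame of mark_tip between -0.0045 and 0.0045 m and linear speed of mould below 0.01 m/s); the robot touches nothing.
It fails at once if the mould is rammed into the stop (over 22 N) (contact force between mould and stop above 22 N).
It fails at once if the needle runs more than 10 mm past the red mark (y of needle_tip in the frame of mark_tip below -0.01 m).
It fails at once if another thing on the bench is shifted by more than 25 mm (distance of any of amber_jar, wax_knife, plaster_model, mixing_bowl, white_bottle, cup, brush from where it was at the start of the episode above 0.025 m).
It also fails if it takes over 72 s, if anything falls off the work surface, if the arm or the gripper's body presses on something with over 40 N, if the wrist force passes 120 N, or if a joint passes its speed limit or range.

## Working session

There is one attempt and no reset: what is moved stays moved. The work goes in short steps, Python scripts to look and compute and a tool call to move; the robot and the scene stay as the last step left them, time stands still between calls to the robot, and variables do not carry over. Pictures are saved under pics/ and viewed, about 8 in all and at most 12, crops included, and the job is handed in when it is done.

Besides the shell and the picture viewer there is one more tool, called after "Call:" as name(argument=value, ...), one argument or row to a line, values as JSON. apply_moves: Moves the arm, as the interface text tells. Its arguments: {"type":"object","properties":{"plan":{"type":"string"},"squeeze":{"type":"number"}},"required":["plan"]}

```bash
mkdir -p pics; ls
python3 - <<'E'
from rig import r
import cv2,numpy as np
s=r.sense();print({k:np.round(v,3).tolist() for k,v in s.items()})
for n in("top","side"):
    c=r.get_calibration(n);print(n,c)
    cv2.imwrite(f"pics/{n}0.png",r.grab_frame(n))
print(r.get_calibration("wrist"))
E
```

```text
pics
{'clock': 0.0, 'qpos': [-1.232, 0.354, 1.634, 0.0, 1.155, -0.002], 'qvel': [-0.0, -0.0, 0.0, 0.001, -0.0, -0.002], 'joint_efforts': [0.003, -60.525, -34.207, 0.0, 0.009, 0.0], 'eef_pos': [208.742, -588.602, 230.587], 'tcp_rot': [-1.572, 0.0, -2.801], 'contact_force': [0.486, 0.19, -0.157], 'wrist_torque': [-0.001, 0.025, -0.006], 'opening': 1.0}
top {'vertical_fov': 50.681920102333116, 'cx': 273.49005060347685, 'cy': 207.5335059017424, 'D': array([-0.05374039,  0.        ,  0.        ,  0.        ,  0.        ]), 'R': array([[-0.00341287, -0.99998606,  0.00402993],
       [-0.99376912,  0.00294264, -0.11141936],
       [ 0.11140595, -0.00438508, -0.99376531]]), 't': array([  -5.04888151,  620.81066565, 1510.49458782])}
side {'vertical_fov': 54.898808824667626, 'cx': 276.3074385360882, 'cy': 208.8264962771561, 'D': array([-0.03167976,  0.        ,  0.        ,  0.        ,  0.        ]), 'R': array([[-0.99733533, -0.07270575,  0.0060098 ],
       [-0.05207987,  0.65186611, -0.75654363],
       [ 0.05108749, -0.75484068, -0.6539156 ]]), 't': array([ 595.02205845,  124.44145358, 1175.30440579])}
{'vertical_fov': 71.81249149923268, 'cx': 279.7819721613746, 'cy': 209.6179280863211, 'D': array([-0.02697033,  0.        ,  0.        ,  0.        ,  0.        ]), 'hand_eye': array([[-6.27361274e-04,  9.50769736e-01,  3.09897590e-01,
        -7.99987295e+01],
       [ 5.13357905e-04, -3.09897304e-01,  9.50769897e-01,
        -1.44428461e+02],
       [ 9.99999671e-01,  7.55564592e-04, -2.93667592e-04,
         5.32219463e-01],
       [ 0.00000000e+00,  0.00000000e+00,  0.00000000e+00,
         1.00000000e+00]])}
```

View pics/top0.png

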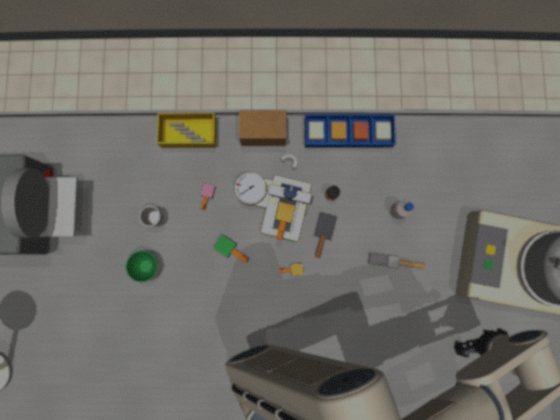

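View pics/side0.png

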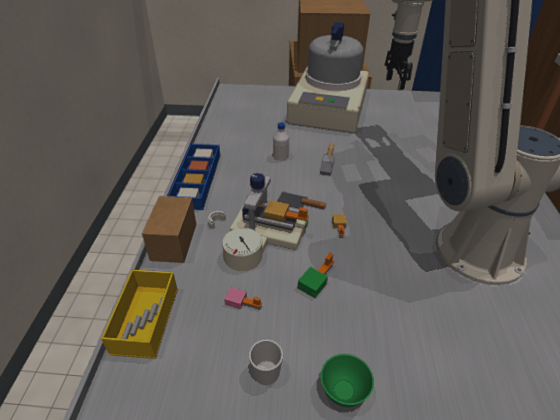

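The top view shows the press with its knob at about (290,190), the gauge at (250,188), the larger gold mould at (285,212) and its orange fin at about (282,232). The look-alikes are green, pink, and a small gold one at (295,270). The side view agrees.

```bash
cat > h.py <<'E'
from rig import r
import cv2,numpy as np
from scipy.spatial.transform import Rotation as Ro
def cam(n):
    c=r.get_calibration(n);f=210/np.tan(np.radians(c["vertical_fov"])/2)
    K=np.array([[f,0,c["cx"]],[0,f,c["cy"]],[0,0,1.]])
    if n!="wrist": return K,c["D"],c["R"],c["t"]
    s=r.sense();T=np.eye(4);T[:3,:3]=Ro.from_euler("xyz",s["tcp_rot"]).as_matrix();T[:3,3]=s["eef_pos"]
    T=np.linalg.inv(T@c["hand_eye"]);return K,c["D"],T[:3,:3],T[:3,3]
def shot(n,f):
    C=cam(n);im=r.grab_frame(n);cv2.imwrite(f"pics/{f}.png",im);np.savez(f"pics/{f}.npz",K=C[0],D=C[1],R=C[2],t=C[3]);return im,C
def load(f):
    d=np.load(f"pics/{f}.npz");return cv2.imread(f"pics/{f}.png"),(d["K"],d["D"],d["R"],d["t"])
def ray(C,uv,z):
    K,D,R,t=C;p=cv2.undistortPoints(np.array([[uv]],float),K,D)[0,0]
    d=R.T@np.r_[p,1];o=-R.T@t;return o+d*(z-o[2])/d[2]
def proj(C,X):
    K,D,R,t=C;return cv2.projectPoints(np.array(X,float).reshape(-1,3),cv2.Rodrigues(R)[0],t,K,D)[0][:,0]
def s():
    a=r.sense();print({k:np.round(a[k],3).tolist() for k in("clock","qpos","eef_pos","tcp_rot","contact_force","opening")});return a
E
python3 - <<'E'
from h import *
C=cam("top")
for n,uv,z in(("knob",(290.5,189),185),("gauge",(250.5,188),69),("fin",(281.5,232),105),("mould",(286,212),89)):print(n,ray(C,uv,z).round(0))
E
```

```text
knob [663. -60. 185.]
gauge [684.  72.  69.]
fin [531. -33. 105.]
mould [599. -49.  89.]
```

```bash
cat >> h.py <<'E'
def go(P,yaw,n,c=0):
    """rows (perfect tracking) to TCP P, tool down with tool x at yaw"""
    a=r.sense();R=Ro.from_euler("xyz",a["tcp_rot"]);G=Ro.from_euler("xyz",[-np.pi/2,0,yaw])
    st=(np.array(P)-a["eef_pos"])/n/10;rv=(R.inv()*G).as_rotvec(degrees=True);out=[]
    for i in range(n):
        Ri=R*Ro.from_rotvec(rv*i/n,degrees=True)
        out.append(" ".join(f"{v:.3g}" for v in [*np.round(Ri.inv().apply(st),2)+0,*np.round(rv/n,1)+0,c]))
    print("; ".join(out))
E
python3 -c "
from h import *
go([480,-25,300],-.16,20)"
```

```text
-2.22 -0.34 -2.2 0 -7.6 0 0; -2.49 -0.34 -1.89 0 -7.6 0 0; -2.72 -0.34 -1.55 0 -7.6 0 0; -2.9 -0.34 -1.18 0 -7.6 0 0; -3.03 -0.35 -0.78 0 -7.6 0 0; -3.1 -0.35 -0.38 0 -7.6 0 0; -3.13 -0.35 0.03 0 -7.6 0 0; -3.1 -0.35 0.44 0 -7.6 0 0; -3.01 -0.35 0.85 0 -7.6 0 0; -2.87 -0.35 1.24 0 -7.6 0 0; -2.68 -0.35 1.6 0 -7.6 0 0; -2.45 -0.35 1.94 0 -7.6 0 0; -2.17 -0.35 2.25 0 -7.6 0 0; -1.86 -0.35 2.52 0 -7.6 0 0; -1.51 -0.35 2.74 0 -7.6 0 0; -1.14 -0.35 2.91 0 -7.6 0 0; -0.74 -0.35 3.04 0 -7.6 0 0; -0.34 -0.35 3.11 0 -7.6 0 0; 0.08 -0.35 3.13 0 -7.6 0 0; 0.49 -0.35 3.09 0 -7.6 0 0
```

Call:
apply_moves(
  plan="-2.2 -0.3 -2.2 0 -7.6 0 0; -2.5 -0.3 -1.9 0 -7.6 0 0; -2.7 -0.3 -1.6 0 -7.6 0 0; -2.9 -0.3 -1.2 0 -7.6 0 0; -3 -0.4 -0.8 0 -7.6 0 0; -3.1 -0.4 -0.4 0 -7.6 0 0; -3.1 -0.4 0 0 -7.6 0 0; -3.1 -0.4 0.4 0 -7.6 0 0; -3 -0.4 0.9 0 -7.6 0 0; -2.9 -0.4 1.2 0 -7.6 0 0; -2.7 -0.4 1.6 0 -7.6 0 0; -2.5 -0.4 1.9 0 -7.6 0 0; -2.2 -0.4 2.3 0 -7.6 0 0; -1.9 -0.4 2.5 0 -7.6 0 0; -1.5 -0.4 2.7 0 -7.6 0 0; -1.1 -0.4 2.9 0 -7.6 0 0; -0.7 -0.4 3 0 -7.6 0 0; -0.3 -0.4 3.1 0 -7.6 0 0; 0.1 -0.4 3.1 0 -7.6 0 0; 0.5 -0.4 3.1 0 -7.6 0 0",
)

```text
clock: 2.1
eef_pos: [450.7, 10.6, 305.9]
tcp_rot: [-1.564, 0.006, -0.046]
contact_force: [0.6, 0.0, -0.7]
opening: 1.0
```

```bash
python3 -c "
from h import *
s();go([480,-25,300],-.16,6)"
```

```text
{'clock': 2.1, 'qpos': [0.015, 0.006, 1.891, 0.007, 1.251, -1.513], 'eef_pos': [450.675, 10.614, 305.85], 'tcp_rot': [-1.564, 0.006, -0.046], 'contact_force': [0.641, 0.004, -0.742], 'opening': 1.0}
0.52 0.09 -0.57 -0.1 1.1 -0.1 0; 0.53 0.09 -0.56 -0.1 1.1 -0.1 0; 0.54 0.09 -0.55 -0.1 1.1 -0.1 0; 0.55 0.09 -0.54 -0.1 1.1 -0.1 0; 0.56 0.1 -0.53 -0.1 1.1 -0.1 0; 0.57 0.1 -0.52 -0.1 1.1 -0.1 0
```

Call:
apply_moves(
  plan="0.5 0.1 -0.6 -0.1 1.1 -0.1 0; 0.5 0.1 -0.6 -0.1 1.1 -0.1 0; 0.5 0.1 -0.6 -0.1 1.1 -0.1 0; 0.5 0.1 -0.6 -0.1 1.1 -0.1 0; 0.6 0.1 -0.5 -0.1 1.1 -0.1 0; 0 0 0 0 0 0 0; 0 0 0 0 0 0 0",
)

```text
clock: 2.8
eef_pos: [475.5, -22.6, 299.3]
tcp_rot: [-1.574, -0.001, -0.148]
contact_force: [-0.9, 0.6, -0.6]
opening: 1.001
```

```bash
python3 -c "
from h import *
s();shot('wrist','w1')"
```

```text
{'clock': 2.8, 'qpos': [-0.048, 0.051, 1.858, -0.003, 1.232, -1.47], 'eef_pos': [475.548, -22.584, 299.339], 'tcp_rot': [-1.574, -0.001, -0.148], 'contact_force': [-0.876, 0.551, -0.642], 'opening': 1.001}
```

View pics/w1.png

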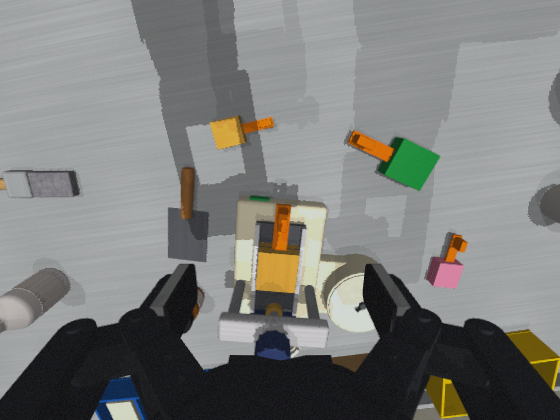

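The wrist picture shows the fin at about (283,212), the gold mould top at (278,268), the knob at (272,342) and the gauge at (352,295), partly behind the finger.

Run:
```python
from h import *
im,C=load("w1");h=cv2.cvtColor(im,cv2.COLOR_BGR2HSV)
sub=np.zeros(im.shape[:2],np.uint8);sub[195:330,225:335]=1
def big(m):
    c=max(cv2.findContours((m*sub).astype(np.uint8),0,2)[0],key=cv2.contourArea);return c
g=(h[...,0]>=15)&(h[...,0]<24)&(h[...,1]>150);o=(h[...,0]<14)&(h[...,1]>180)
print("hsv fin",h[212,283],h[208,279],h[240,283],"mould",h[260,278])
for n,m,z in(("mould",g,89),("orange",o,105)):
    c=big(m);q=cv2.boxPoints(cv2.minAreaRect(c));print(n,cv2.boundingRect(c),cv2.contourArea(c))
    for p in q:print(p.round(0),ray(C,p,z).round(1))
v=cv2.resize(im[190:350,220:400],None,fx=4,fy=4,interpolation=cv2.INTER_CUBIC)[:600];cv2.imwrite("pics/w1c.png",v)
```

```text
hsv fin [ 13 222  99] [ 13 231 107] [ 14 243 212] mould [ 20 183 213]
mould (256, 231, 43, 62) 1740.5
[255. 290.] [624.5 -80.8  89. ]
[260. 229.] [535.1 -58.3  89. ]
[300. 233.] [547.5  -6.7  89. ]
[295. 293.] [638.3 -25.3  89. ]
orange (276, 205, 13, 12) 46.5
[273. 212.] [508.1 -36.4 105. ]
[284. 204.] [500.8 -21.9 105. ]
[289. 212.] [510.8 -17.4 105. ]
[278. 219.] [518.2 -32.  105. ]
```

View pics/w1c.png

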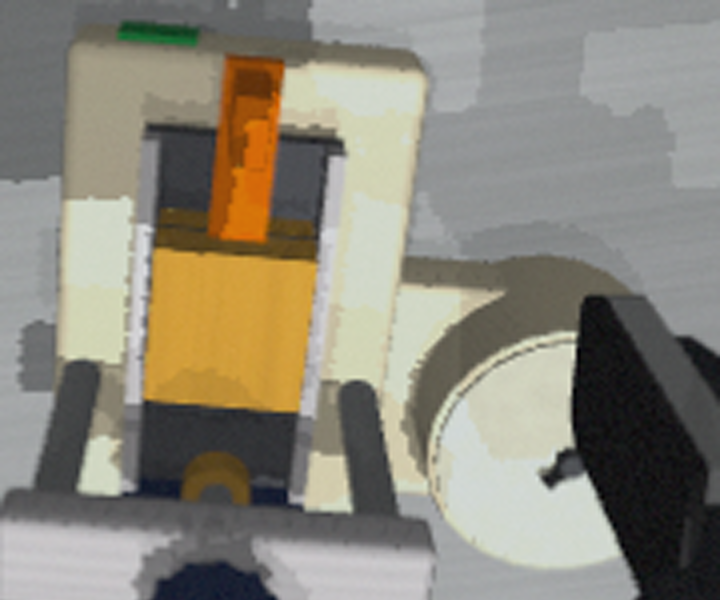

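Run:
```python
from h import *
im,C=load("w1")
f=lambda x,y,z:ray(C,(x/4+220-.4,y/4+190-.4),z)
P=[f(*p,89) for p in((150,248),(318,262),(144,402),(298,413))]
for p in P:print(p.round(1))
c=np.mean(P,0);X=P[2]+P[3]-P[0]-P[1];yaw=np.arctan2(X[1],X[0]);print(c,np.linalg.norm(X)/2,np.degrees(yaw))
# base loading edge corners z=34, guides' top z=65
for p in((72,35),(425,65)):print("base",f(*p,34).round(1))
for p in((146,140),(338,152),(125,480),(300,490)):print("guide",f(*p,65).round(1))
print("knob",ray(C,(272,334),188))
u=np.array([np.cos(yaw),np.sin(yaw)]);c=c[:2]
for y in(yaw,np.radians(-10)):
    u=np.array([np.cos(y),np.sin(y)]);n=np.array([-u[1],u[0]])
    F=[[*(c+a*u+b*n),z] for z in(75,105) for a in(-92,-68) for b in(-6,6)]
    print(c-80*u,(proj(C,F)-[219.6,189.6])*4)
```

```text
[566.4 -67.8  89. ]
[579.9 -12.3  89. ]
[625.6 -80.3  89. ]
[638.  -26.9  89. ]
[602.49230698 -46.79402023  89.        ] 60.19169332307136 -12.986603707882404
base [503.3 -90.2  34. ]
base [533.8  36.9  34. ]
guide [536.6 -65.9  65. ]
guide [ 5.508e+02 -1.000e-01  6.500e+01]
guide [674.6 -98.4  65. ]
guide [689.1 -31.8  65. ]
knob [619.09250035 -52.89388275 188.        ]
[524.53849627 -28.81616172] [[230.83830041  67.30873353]
 [266.73609898  70.04182803]
 [225.45859506 134.550948  ]
 [260.68223778 137.18688928]
 [229.79759025  96.42639688]
 [268.5547879   99.3553362 ]
 [224.0205941  168.31720117]
 [261.98972859 171.13353726]]
[523.70768674 -32.90216601] [[216.41474783  67.46783351]
 [252.42439044  68.4131188 ]
 [214.98827074 134.88651675]
 [250.31638273 135.8026206 ]
 [214.22479515  96.59538398]
 [253.10377568  97.61061545]
 [212.73421093 168.67407263]
 [250.8164679  169.6554892 ]]
```

Press yaw is about -0.23 rad and the fin is near (525,-27.5). The dark front face of the fin projects where predicted.

```bash
python3 -c "
from h import *
go([525,-27.5,140],-.23,8)"
```

```text
0.62 1.99 0.04 0 0.6 0 0; 0.62 1.99 0.04 0 0.6 0 0; 0.62 1.99 0.05 0 0.6 0 0; 0.62 1.99 0.05 0 0.6 0 0; 0.62 1.99 0.06 0 0.6 0 0; 0.62 1.99 0.06 0 0.6 0 0; 0.62 1.99 0.07 0 0.6 0 0; 0.62 1.99 0.07 0 0.6 0 0
```

Call:
apply_moves(
  plan="0.6 2 0 0 0.6 0 0; 0.6 2 0 0 0.6 0 0; 0.6 2 0.1 0 0.6 0 0; 0.6 2 0.1 0 0.6 0 0; 0.6 2 0.1 0 0.6 0 0; 0.6 2 0.1 0 0.6 0 0; 0.6 2 0.1 0 0.6 0 0; 0.6 2 0.1 0 0.6 0 0; 0 0 0 0 0 0 0; 0 0 0 0 0 0 0",
)

```text
clock: 3.85
eef_pos: [526.2, -25.5, 136.4]
tcp_rot: [-1.572, -0.005, -0.235]
contact_force: [-0.2, -0.3, 0.6]
opening: 0.999
```

```bash
python3 -c "
from h import *
s();go([525,-27.5,80],-.23,6);shot('wrist','w2')"
```

```text
{'clock': 3.85, 'qpos': [-0.05, 0.315, 1.932, -0.003, 0.89, -1.384], 'eef_pos': [526.176, -25.458, 136.408], 'tcp_rot': [-1.572, -0.005, -0.235], 'contact_force': [-0.196, -0.284, 0.615], 'opening': 0.999}
-0.02 0.94 -0.04 0 0 0 0; -0.02 0.94 -0.04 0 0 0 0; -0.01 0.94 -0.04 0 0 0 0; -0.01 0.94 -0.04 0 0 0 0; -0.01 0.94 -0.04 0 0 0 0; -0.01 0.94 -0.04 0 0 0 0
```

View pics/w2.png

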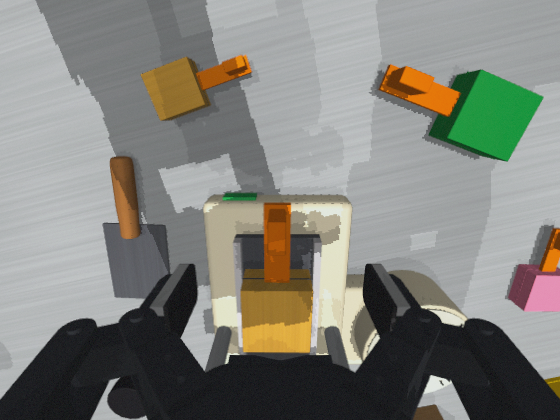

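The fin sits at about (278,225), between the open fingers (midline 280), with its direction aligned. I'll go down and grip.

Call:
apply_moves(
  plan="0 1 -0.1 0 0 0 0; 0 1 -0.1 0 0 0 0; 0 1 0 0 0 0 0; 0 1 0 0 0 0 0; 0 0.9 0 0 0 0 0; 0 0.7 0 0 0 0 0; 0 0 0 0 0 0 0.5; 0 0 0 0 0 0 0.8; 0 0 0 0 0 0 1; 0 0 0 0 0 0 1; 0 0 0 0 0 0 1; 0 0 0 0 0 0 1",
  squeeze=30,
)

```text
clock: 5.1
eef_pos: [527.1, -27.8, 78.7]
tcp_rot: [-1.571, -0.01, -0.234]
contact_force: [0.7, 0.3, -2.6]
opening: 0.134
```

```bash
python3 -c "
from h import *
s()"
```

```text
{'clock': 5.1, 'qpos': [-0.054, 0.402, 1.969, -0.003, 0.761, -1.388], 'eef_pos': [527.081, -27.808, 78.749], 'tcp_rot': [-1.571, -0.01, -0.234], 'contact_force': [0.732, 0.288, -2.641], 'opening': 0.134}
```

Call:
apply_moves(
  plan="0.4 0 0 0 0 0 1; 0.4 0 0 0 0 0 1; 0.4 0 0 0 0 0 1; 0.4 0 0 0 0 0 1; 0.4 0 0 0 0 0 1; 0.4 0 0 0 0 0 1; 0.4 0 0 0 0 0 1; 0.4 0 0 0 0 0 1; 0.4 0 0 0 0 0 1; 0.4 0 0 0 0 0 1",
)

```text
clock: 6.1
eef_pos: [567.2, -37.5, 78.7]
tcp_rot: [-1.572, -0.005, -0.234]
contact_force: [-3.3, -0.2, 1.2]
opening: 0.131
```

```bash
python3 -c "
from h import *
s()"
```

```text
{'clock': 6.1, 'qpos': [-0.068, 0.454, 1.878, -0.002, 0.805, -1.403], 'eef_pos': [567.229, -37.524, 78.749], 'tcp_rot': [-1.572, -0.005, -0.234], 'contact_force': [-3.257, -0.196, 1.18], 'opening': 0.131}
```

Call:
apply_moves(
  plan="0.05 0 0 0 0 0 1; 0.05 0 0 0 0 0 1; 0.05 0 0 0 0 0 1; 0.05 0 0 0 0 0 1; 0.05 0 0 0 0 0 1; 0.05 0 0 0 0 0 1; 0.05 0 0 0 0 0 1; 0.05 0 0 0 0 0 1; 0.05 0 0 0 0 0 1; 0.05 0 0 0 0 0 1; 0.05 0 0 0 0 0 1; 0.05 0 0 0 0 0 1; 0.05 0 0 0 0 0 1; 0.05 0 0 0 0 0 1; 0.05 0 0 0 0 0 1; 0.05 0 0 0 0 0 1; 0.05 0 0 0 0 0 1; 0.05 0 0 0 0 0 1; 0.05 0 0 0 0 0 1; 0.05 0 0 0 0 0 1",
)

```text
clock: 8.1
eef_pos: [577.8, -40.0, 78.8]
tcp_rot: [-1.572, -0.005, -0.234]
contact_force: [-3.0, -0.2, 0.2]
opening: 0.137
```

Call:
apply_moves(
  plan="0.05 0 0 0 0 0 1; 0.05 0 0 0 0 0 1; 0.05 0 0 0 0 0 1; 0.05 0 0 0 0 0 1; 0.05 0 0 0 0 0 1; 0.05 0 0 0 0 0 1; 0.05 0 0 0 0 0 1; 0.05 0 0 0 0 0 1; 0.05 0 0 0 0 0 1; 0.05 0 0 0 0 0 1; 0.05 0 0 0 0 0 1; 0.05 0 0 0 0 0 1; 0.05 0 0 0 0 0 1; 0.05 0 0 0 0 0 1; 0.05 0 0 0 0 0 1; 0.05 0 0 0 0 0 1; 0.05 0 0 0 0 0 1; 0.05 0 0 0 0 0 1; 0.05 0 0 0 0 0 1; 0.05 0 0 0 0 0 1",
)

```text
clock: 10.1
eef_pos: [582.2, -41.4, 78.9]
tcp_rot: [-1.573, 0.006, -0.234]
contact_force: [-6.4, 0.5, 2.9]
opening: 0.134
```

Contact has come: the hand stopped at 582 mm and the force rose. I'll raise the force step by step.

Call:
apply_moves(
  plan="0.08 0 0 0 0 0 1; 0.08 0 0 0 0 0 1; 0.08 0 0 0 0 0 1",
)

```text
clock: 10.4
eef_pos: [582.2, -41.4, 78.7]
tcp_rot: [-1.573, 0.011, -0.234]
contact_force: [-6.0, 1.3, 4.2]
opening: 0.136
```

Call:
apply_moves(
  plan="0.12 0 0 0 0 0 1; 0.12 0 0 0 0 0 1; 0.12 0 0 0 0 0 1",
)

```text
clock: 10.7
eef_pos: [582.1, -41.4, 78.6]
tcp_rot: [-1.573, 0.019, -0.235]
contact_force: [-8.8, 3.0, 6.2]
opening: 0.135
```

Call:
apply_moves(
  plan="0.16 0 0 0 0 -0.3 1; 0.16 0 0 0 0 -0.3 1; 0.16 0 0 0 0 -0.3 1",
)

```text
clock: 11.0
eef_pos: [582.3, -41.5, 78.6]
tcp_rot: [-1.573, 0.012, -0.235]
contact_force: [-9.9, 3.7, 8.1]
opening: 0.132
```

Call:
apply_moves(
  plan="0.2 -0.05 0 0 0 -0.3 1; 0.22 -0.05 0 0 0 -0.3 1; 0.22 -0.05 0 0 0 -0.3 1",
)

```text
clock: 11.3
eef_pos: [582.4, -41.5, 78.6]
tcp_rot: [-1.574, 0.009, -0.236]
contact_force: [-8.8, 2.6, 5.3]
opening: 0.133
```

Call:
apply_moves(
  plan="0.3 -0.05 0 0 0 -0.2 1; 0.3 -0.05 0 0 0 -0.2 1; 0.3 -0.05 0 0 0 -0.2 1",
)

```text
clock: 11.6
eef_pos: [582.3, -41.5, 78.6]
tcp_rot: [-1.575, 0.017, -0.236]
contact_force: [-12.0, 4.1, 8.7]
opening: 0.135
```

Call:
apply_moves(
  plan="0.38 -0.1 0 0 0 -0.3 1; 0.38 -0.1 0 0 0 -0.3 1; 0.38 -0.1 0 0 0 -0.3 1; 0.38 -0.1 0 0 0 -0.3 1",
)

```text
clock: 12.0
eef_pos: [582.3, -41.5, 78.7]
tcp_rot: [-1.576, 0.027, -0.237]
contact_force: [-14.7, 5.6, 5.7]
opening: 0.131
```

```bash
python3 -c "
from h import *
s();shot('side','s1');im,C=shot('wrist','w3');t=cv2.imread('pics/s1.png')[150:270,210:330]
cv2.imwrite('pics/c3.png',np.hstack([cv2.resize(t,(420,420),interpolation=2),im[:,200:400]]))"
```

```text
{'clock': 12.0, 'qpos': [-0.073, 0.487, 1.819, -0.001, 0.863, -1.406], 'eef_pos': [582.29, -41.53, 78.677], 'tcp_rot': [-1.576, 0.027, -0.237], 'contact_force': [-14.672, 5.616, 5.655], 'opening': 0.131}
```

View pics/c3.png

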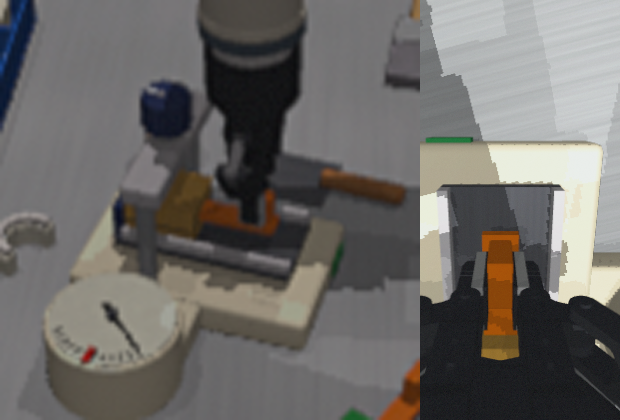

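The mould is seated against the blue stop. The hand pushes 15.6 N along the bed, about 12 N net of roughly 3.3 N friction. The side crop shows the needle at rest pointing at (138,348) and the red mark at (90,354). I'll release and rise.

Call:
apply_moves(
  plan="0 0 0 0 0 0 1; 0 0 0 0 0 0 1; 0 0 0 0 0 0 0.5; 0 0 0 0 0 0 0; 0 0 0 0 0 0 0; 0 0 0 0 0 0 0; 0 -1 0 0 0 0 0; 0 -2 0 0 0 -0.3 0; 0 -3.5 0 0 0 -0.3 0; 0 -3.5 0 0 0 -0.4 0; 0 -3.5 0 0 0 -0.4 0; 0 -3.5 0 0 0 0 0; 0 -3.5 0 0 0 0 0; 0.7 -3.5 0 0 0 0 0; 0.7 -3.5 0 0 0 0 0; 0.8 -3.5 0 0 0 0 0; 0.8 -1 0 0 0 0 0; 0.8 0 0 0 0 0 0; 0.7 0 0 0 0 0 0; 0 0 0 0 0 0 0",
)

```text
clock: 14.1
eef_pos: [629.7, -51.7, 421.9]
tcp_rot: [-1.575, -0.01, -0.237]
contact_force: [0.3, -0.4, -1.2]
opening: 1.001
```

```bash
python3 -c "
from h import *
s();im,C=shot('wrist','w4')"
```

```text
{'clock': 14.1, 'qpos': [-0.081, 0.244, 1.372, -0.006, 1.516, -1.415], 'eef_pos': [629.745, -51.651, 421.885], 'tcp_rot': [-1.575, -0.01, -0.237], 'contact_force': [0.285, -0.44, -1.171], 'opening': 1.001}
```

View pics/w4.png

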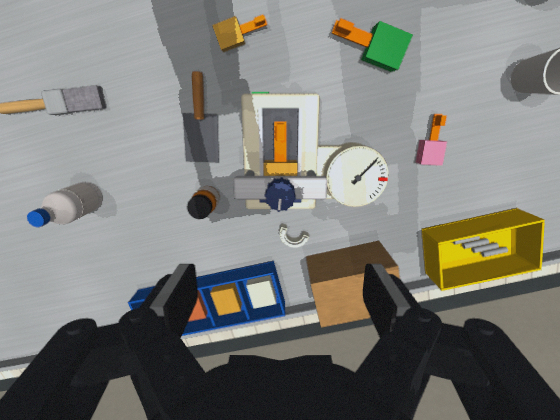

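This view is clear: knob at (280,193), gauge pivot at (358,180), needle tip near (378,160) and the red mark near (383,180). The mould is under the bridge.

```bash
cat >> h.py <<'E'
def gauge(f,G):
    """G: world gauge centre; returns angles (rad, world) of needle and mark"""
    im,C=load(f);n=400;a=np.arange(n)/n*120-60
    # rectified face patch, 0.3 mm/px, world axes
    X=np.array([[G[0]+y,G[1]+x,69.] for y in a for x in a]);p=proj(C,X).astype(np.float32).reshape(n,n,2)
    w=cv2.remap(im,p[...,0],p[...,1],cv2.INTER_CUBIC);h=cv2.cvtColor(w,cv2.COLOR_BGR2HSV)
    Y,Xx=np.meshgrid(a,a,indexing="xy");rr=np.hypot(Xx,Y);th=np.arctan2(Y,Xx)
    red=((h[...,0]<8)|(h[...,0]>172))&(h[...,1]>110)&(rr<52)
    dk=(h[...,2]<95)&(rr>14)&(rr<33)&~red
    cm=lambda m:np.angle(np.exp(1j*th[m]).mean()) if m.any() else None
    cv2.imwrite("pics/rect.png",w);return cm(dk),cm(red),dk.sum(),red.sum()
E
python3 - <<'E'
from h import *
im,C=load("w4");h=cv2.cvtColor(im,cv2.COLOR_BGR2HSV)
m=((h[...,0]>105)&(h[...,0]<130)&(h[...,1]>80)).astype(np.uint8);m[:,:250]=0;m[:,310:]=0;m[:165]=0;m[225:]=0
c=max(cv2.findContours(m,0,2)[0],key=cv2.contourArea);b=cv2.minEnclosingCircle(c);print("knob",b,cv2.boundingRect(c),cv2.contourArea(c))
for z in(178,188):print(ray(C,b[0],z))
g=(h[...,2]>150).astype(np.uint8)*0
gr=cv2.cvtColor(im,cv2.COLOR_BGR2GRAY);w=((gr>165)).astype(np.uint8);w[:,:322]=0;w[:,395:]=0;w[:140]=0;w[215:]=0
c=max(cv2.findContours(w,0,2)[0],key=cv2.contourArea);e=cv2.minEnclosingCircle(c);print("gauge",e)
print(ray(C,e[0],69),ray(C,(358,180),69))
G=ray(C,(358,180),69);print(gauge("w4",G))
cv2.imwrite("pics/g4.png",np.hstack([cv2.imread("pics/rect.png"),cv2.resize(im[160:230,245:315],(400,400),interpolation=2)]))
E
```

```text
knob ((280.0, 198.1086883544922), 20.2080020904541) (260, 178, 41, 32) 654.0
[662.06182587 -60.15442565 178.        ]
[659.22073465 -59.43787351 188.        ]
gauge ((361.8695983886719, 186.9258575439453), 41.37912368774414)
[706.6538632   77.11303954  69.        ] [692.71680784  72.35103742  69.        ]
(np.float64(2.319125802867693), np.float64(1.3903500801546846), np.int64(565), np.int64(1133))
```

View pics/g4.png

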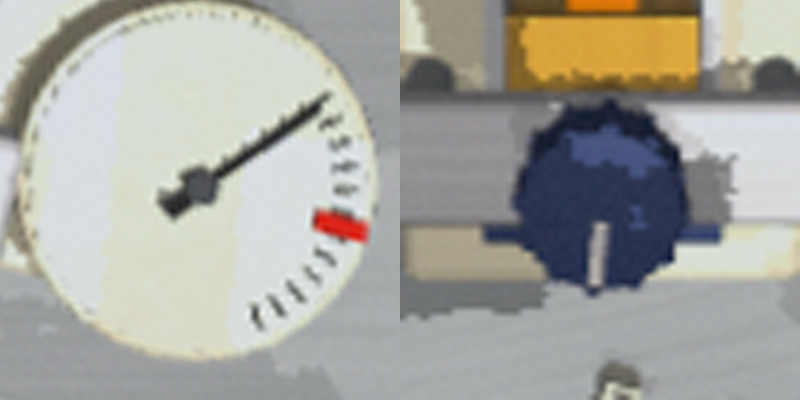

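```bash
python3 -c "
from h import *
go([657.5,-59,250],-.235,6);
im,C=load('w4');print(gauge('w4',[688.5,73]),ray(C,(280.4,195),188))"
```

```text
0.46 2.86 0 0 0 0.1 0; 0.46 2.86 0 0 0 0.1 0; 0.47 2.86 0 0 0 0.1 0; 0.47 2.86 0 0 0 0.1 0; 0.48 2.86 -0.01 0 0 0.1 0; 0.48 2.86 -0.01 0 0 0.1 0
(np.float64(2.179044287030595), np.float64(1.2906320135369693), np.int64(567), np.int64(1133)) [655.09650795 -57.88993395 188.        ]
```

Call:
apply_moves(
  plan="0.5 2.9 0 0 0 0.1 0; 0.5 2.9 0 0 0 0.1 0; 0.5 2.9 0 0 0 0.1 0; 0.5 2.9 0 0 0 0.1 0; 0.4 2.9 0 0 0 0.1 0; 0.3 2.9 0 0 0 0.1 0; 0 0 0 0 0 0 0",
)

```text
clock: 14.85
eef_pos: [651.2, -58.2, 235.1]
tcp_rot: [-1.576, 0.012, -0.237]
contact_force: [0.2, -0.8, -0.5]
opening: 1.001
```

```bash
python3 -c "
from h import *
s();go([657.5,-59,155],-.235,6);im,C=shot('wrist','w5');print(proj(C,[[657.5,-59,188]]));cv2.imwrite('pics/w5c.png',im[40:,120:])"
```

```text
{'clock': 14.85, 'qpos': [-0.089, 0.401, 1.553, -0.004, 1.2, -1.422], 'eef_pos': [651.191, -58.169, 235.111], 'tcp_rot': [-1.576, 0.012, -0.237], 'contact_force': [0.211, -0.772, -0.459], 'opening': 1.001}
0.12 1.33 0.02 0.1 0 -0.1 0; 0.12 1.33 0.02 0.1 0 -0.1 0; 0.12 1.33 0.02 0.1 0 -0.1 0; 0.11 1.33 0.01 0.1 0 -0.1 0; 0.11 1.33 0.01 0.1 0 -0.1 0; 0.11 1.33 0.01 0.1 0 -0.1 0
[[281.13735551 240.47603898]]
```

View pics/w5c.png

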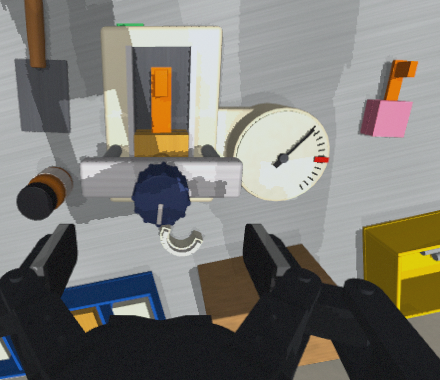

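The knob top is centred at about (281.5,238) in full-frame pixels, within 1–2 mm of the estimate. I'll descend, grip, then start to turn.

Call:
apply_moves(
  plan="0.1 1.4 0 0.1 0 -0.1 0; 0.1 1.4 0 0.1 0 -0.1 0; 0.1 1.4 0 0.1 0 -0.1 0; 0.1 1.3 0 0 0 -0.1 0; 0.1 1.3 0 0 0 -0.1 0; 0 1 0 0 0 0 0; 0 0 0 0 0 0 0; 0 0 0 0 0 0 0.4; 0 0 0 0 0 0 1; 0 0 0 0 0 0 1; 0 0 0 0 0 0 1; 0 0 0 0 0 0 1",
  squeeze=40,
)

```text
clock: 16.1
eef_pos: [659.2, -59.7, 158.3]
tcp_rot: [-1.57, -0.007, -0.237]
contact_force: [2.1, -0.1, -5.2]
opening: 0.455
```

```bash
python3 -c "
from h import *
s();im,C=shot('wrist','w6');print(gauge('w6',[688.5,73]))"
```

```text
{'clock': 16.1, 'qpos': [-0.093, 0.477, 1.618, 0.0, 1.041, -1.427], 'eef_pos': [659.168, -59.695, 158.253], 'tcp_rot': [-1.57, -0.007, -0.237], 'contact_force': [2.115, -0.111, -5.23], 'opening': 0.455}
(np.float64(2.132277567741995), np.float64(1.2858843698709423), np.int64(623), np.int64(1246))
```

Call:
apply_moves(
  plan="0 0 0 0 4 0 1; 0 0 0 0 4 0 1; 0 0 0 0 4 0 1; 0 0 0 0 4 0 1; 0 0 0 0 4 0 1; 0 0 0 0 4 0 1; 0 0 0 0 4 0 1",
)

```text
clock: 16.85
eef_pos: [658.5, -60.9, 158.2]
tcp_rot: [-1.569, -0.006, -0.741]
contact_force: [0.5, -0.8, -0.9]
opening: 0.458
```

```bash
python3 -c "
from h import *
a=s();print(a['wrist_torque']);im,C=shot('wrist','w7');print(gauge('w7',[688.5,73]))"
```

```text
{'clock': 16.85, 'qpos': [-0.093, 0.477, 1.618, -0.003, 1.041, -0.922], 'eef_pos': [658.462, -60.934, 158.15], 'tcp_rot': [-1.569, -0.006, -0.741], 'contact_force': [0.472, -0.812, -0.927], 'opening': 0.458}
[-0.2396556   0.12252856  0.13759235]
(np.float64(2.153173460431034), np.float64(1.286506055944774), np.int64(628), np.int64(1209))
```

Call:
apply_moves(
  plan="0 0 0 0 4 0 1; 0 0 0 0 4 0 1; 0 0 0 0 4 0 1; 0 0 0 0 4 0 1; 0 0 0 0 4 0 1; 0 0 0 0 4 0 1; 0 0 0 0 4 0 1",
)

```text
clock: 17.6
eef_pos: [657.3, -61.7, 158.2]
tcp_rot: [-1.569, -0.005, -1.24]
contact_force: [-0.7, -1.1, -1.1]
opening: 0.455
```

```bash
python3 -c "
from h import *
a=s();print(a['wrist_torque']);im,C=shot('wrist','w8');print(gauge('w8',[688.5,73]))"
```

```text
{'clock': 17.6, 'qpos': [-0.094, 0.476, 1.619, -0.005, 1.043, -0.422], 'eef_pos': [657.342, -61.709, 158.205], 'tcp_rot': [-1.569, -0.005, -1.24], 'contact_force': [-0.684, -1.119, -1.065], 'opening': 0.455}
[-0.12774743  0.14785957  0.18515427]
(np.float64(2.1709691711378496), np.float64(1.2827032738216482), np.int64(602), np.int64(985))
```

Call:
apply_moves(
  plan="0 0 0 0 4 0 1; 0 0 0 0 4 0 1; 0 0 0 0 4 0 1; 0 0 0 0 4 0 1; 0 0 0 0 4 0 1; 0 0 0 0 4 0 1; 0 0 0 0 4 0 1",
)

```text
clock: 18.35
eef_pos: [656.0, -61.8, 158.2]
tcp_rot: [-1.57, -0.005, -1.73]
contact_force: [-0.8, -1.1, -2.3]
opening: 0.451
```

```bash
python3 -c "
from h import *
a=s();print(a['wrist_torque']);im,C=shot('wrist','w9');print(gauge('w9',[688.5,73]));w=cv2.imread('pics/rect.png');cv2.imwrite('pics/c9.png',np.hstack([im,cv2.resize(w,(240,420))[:, :]]))"
```

```text
{'clock': 18.35, 'qpos': [-0.094, 0.475, 1.62, -0.006, 1.045, 0.069], 'eef_pos': [655.963, -61.813, 158.186], 'tcp_rot': [-1.57, -0.005, -1.73], 'contact_force': [-0.841, -1.128, -2.348], 'opening': 0.451}
[-0.09142368  0.16395169  0.17453329]
(np.float64(1.429483180823092), None, np.int64(6895), np.int64(0))
```

View pics/c9.png

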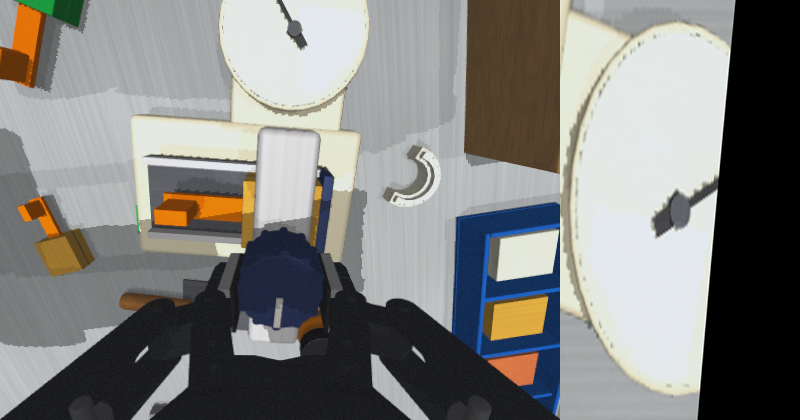

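The gauge is only partly in view: pivot at (294,28), needle cut off at the top edge. I'll measure the needle's direction from the visible part.

```bash
cat >> h.py <<'E'
def needle(f,G=(688.5,73)):
    """world direction of the needle from a line fit to its dark pixels near the pivot"""
    im,C=load(f);v=cv2.cvtColor(im,cv2.COLOR_BGR2HSV)[...,2]
    p=proj(C,[[*G,69]])[0];ys,xs=np.where(v<95)
    P=np.array([ray(C,(x,y),71)[:2] for x,y in zip(xs,ys) if np.hypot(x-p[0],y-p[1])<60])
    P=P[np.hypot(*(P-G).T)<33];vx,vy,x0,y0=cv2.fitLine(P.astype(np.float32),cv2.DIST_L2,0,.01,.01).ravel()
    t=(P-[x0,y0])@[vx,vy];sg=1 if t.max()>-t.min() else -1
    return np.arctan2(sg*vy,sg*vx),len(P),p
E
python3 -c "
from h import *
for f in ('w4','w6','w7','w8','w9'):print(f,needle(f))
shot('top','t9')"
```

```text
w4 (np.float32(2.1678712), 64, array([358.00181267, 177.61044997]))
w6 (np.float32(2.146027), 308, array([438.71624998, 209.07952161]))
w7 (np.float32(2.1497147), 387, array([431.34418822, 129.64137767]))
w8 (np.float32(2.1491969), 346, array([379.14391548,  60.4356604 ]))
w9 (np.float32(1.9479542), 223, array([293.89752736,  27.96344897]))
```

Call:
apply_moves(
  plan="0 0 0 0 4 0 1; 0 0 0 0 4 0 1; 0 0 0 0 4 0 1; 0 0 0 0 4 0 1; 0 0 0 0 4 0 1; 0 0 0 0 4 0 1; 0 0 0 0 4 0 1; 0 0 0 0 4 0 1; 0 0 0 0 4 0 1; 0 0 0 0 4 0 1",
)

```text
clock: 19.45
eef_pos: [654.3, -60.9, 158.2]
tcp_rot: [-1.57, -0.005, -2.41]
contact_force: [-1.2, -0.0, -2.2]
opening: 0.457
```

```bash
python3 -c "
from h import *
a=s();print(a['wrist_torque']);im,C=shot('wrist','w10');print(gauge('w10',[688.5,73]),needle('w10'))"
```

```text
{'clock': 19.45, 'qpos': [-0.093, 0.475, 1.621, -0.005, 1.048, 0.749], 'eef_pos': [654.291, -60.926, 158.16], 'tcp_rot': [-1.57, -0.005, -2.41], 'contact_force': [-1.232, -0.048, -2.238], 'opening': 0.457}
[0.01542518 0.17537843 0.24924761]
(np.float64(1.5364626393344958), np.float64(1.2904033181222523), np.int64(497), np.int64(1072)) (np.float32(1.5266044), 292, array([174.13691437,  65.06098859]))
```

Call:
apply_moves(
  plan="0 0 0 0 4 0 1; 0 0 0 0 4 0 1; 0 0 0 0 4 0 1; 0 0 0 0 4 0 1; 0 0 0 0 0 0 1",
)

```text
clock: 20.0
eef_pos: [653.9, -60.3, 158.2]
tcp_rot: [-1.57, -0.005, -2.681]
contact_force: [-0.1, -1.4, -2.5]
opening: 0.455
```

```bash
python3 -c "
from h import *
a=s();im,C=shot('wrist','w11');print(gauge('w11',[688.5,73]),needle('w11'))"
```

```text
{'clock': 20.0, 'qpos': [-0.092, 0.474, 1.622, -0.004, 1.049, 1.02], 'eef_pos': [653.869, -60.266, 158.19], 'tcp_rot': [-1.57, -0.005, -2.681], 'contact_force': [-0.137, -1.367, -2.492], 'opening': 0.455}
(np.float64(1.3635744992240948), np.float64(1.2797807676886939), np.int64(546), np.int64(1033)) (np.float32(1.3548783), 309, array([142.28372048, 101.10413696]))
```

Call:
apply_moves(
  plan="0 0 0 0 3.5 0 1; 0 0 0 0 3 0 1; 0 0 0 0 0 0 1; 0 0 0 0 0 0 1",
)

```text
clock: 20.45
eef_pos: [653.7, -60.0, 158.2]
tcp_rot: [-1.57, -0.005, -2.78]
contact_force: [-0.4, 0.2, -2.2]
opening: 0.455
```

```bash
python3 -c "
from h import *
a=s();im,C=shot('wrist','w12');print(gauge('w12',[688.5,73]),needle('w12'))"
```

```text
{'clock': 20.45, 'qpos': [-0.092, 0.474, 1.622, -0.003, 1.049, 1.118], 'eef_pos': [653.749, -60.0, 158.162], 'tcp_rot': [-1.57, -0.005, -2.78], 'contact_force': [-0.356, 0.193, -2.186], 'opening': 0.455}
(np.float64(1.302745805955806), np.float64(1.2866087349714919), np.int64(541), np.int64(988)) (np.float32(1.2963494), 286, array([133.94188797, 115.8622905 ]))
```

The needle is within about 0.015 rad of the mark. I'll release and rise.

Call:
apply_moves(
  plan="0 0 0 0 0 0 0.4; 0 0 0 0 0 0 0; 0 0 0 0 0 0 0; 0 0 0 0 0 0 0; 0 -1 0 0 0 0 0; 0 -2 0 0 0 0 0; 0 -3 0 0 0 0 0; 0 -3 0 0 0 0 0; 0 -3 0 0 0 0 0; 0 -3 0 0 0 0 0; 0 0 0 0 0 0 0; 0 0 0 0 0 0 0; 0 0 0 0 0 0 0",
)

```text
clock: 21.8
eef_pos: [655.2, -59.6, 320.6]
tcp_rot: [-1.567, 0.001, -2.774]
contact_force: [-0.9, -0.1, 0.0]
opening: 0.998
```

```bash
python3 -c "
from h import *
a=s();im,C=shot('wrist','w13');print(gauge('w13',[688.5,73]),needle('w13'));w=cv2.imread('pics/rect.png');
cv2.imwrite('pics/c13.png',np.hstack([im,cv2.resize(cv2.rotate(w,2)[:, :],(240,240)) if 0 else cv2.copyMakeBorder(cv2.resize(w,(240,240)),0,180,0,0,0)]))"
```

```text
{'clock': 21.8, 'qpos': [-0.092, 0.338, 1.457, -0.003, 1.345, 1.112], 'eef_pos': [655.176, -59.631, 320.609], 'tcp_rot': [-1.567, 0.001, -2.774], 'contact_force': [-0.888, -0.087, 0.023], 'opening': 0.998}
(np.float64(1.2901896572845357), np.float64(1.2869958533973915), np.int64(471), np.int64(978)) (np.float32(1.2853353), 104, array([193.2471458 , 116.70919638]))
```

View pics/c13.png

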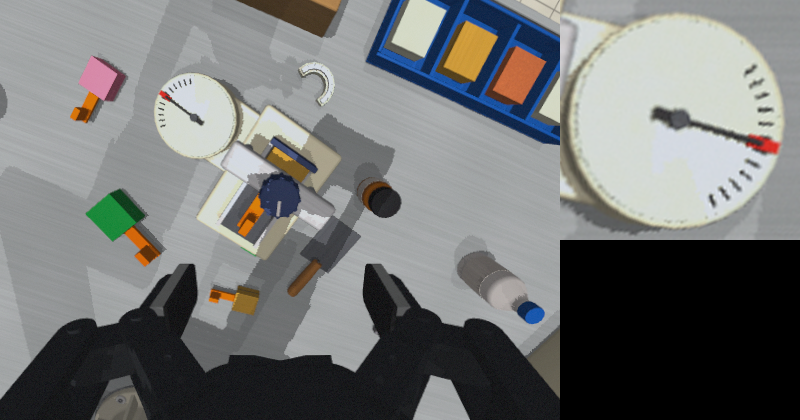

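The needle points at the red mark (tip near (163,95)), the mould sits against the blue stop at about (290,155), and the other things stand where they were. I'll hand in.

```bash
python3 -c "
from rig import r
print(r.sign_off())"
```

```text
the job is handed in; nothing more can be done
None
```

The mould is home under the screw and the needle is on the red mark. I handed the job in at about 22 s; no verdict is reported.

- **Seating:** I gripped the mould by its fin and slid it about 57 mm until it met the blue stop. The hand pushed 15.6 N along the bed. Less about 3.3 N of sliding friction, that is roughly 12 N on the stop.
- **Knob:** I turned it about 2.54 rad clockwise in one grip, then let go.
- **Last checks:** The open hand is well clear, with about zero force on it. The needle reads 1.285–1.290 rad against 1.287 rad for the mark, which is under 0.2 mm along the dial. In the last wrist picture the mould touches the stop, and the jar, spatula, plaster model and bottle look unmoved. The cup, bowl and brush were not in that picture; the hand never went near them.
- **Less certain:** The force on the stop is worked out from the wrist force, not measured there. During the push the force rose unevenly, and the hand tilted by up to 0.027 rad. I found no other disagreement.

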